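# Check the corner of a burn-in tray's edge guides with a square

## Task

Pick up the steel square by its post and push it gently into the corner between the two aluminium edge guides in the tray on top of the power supply, low in the tray, so that both of its legs are pressed flush against the two guides at the same time, with roughly 10 N on each; keep that pressure on both for a good second. Then put the square back on the black rubber mat, setting it down on its legs before you let go of it. Do not shove the guides hard (never 20 N or more on a guide), and leave the can, the meter and the screwdriver where they are.

Things in the scene. Friction and masses are not known exactly. Their poses are not given: they have to be found in the camera images.
- square: Steel L-shaped square, 0.3-0.45 kg, standing on its legs, with an upright black grip post. Origin: on the underside, below the post's centre; z up. Legs run along its +x and +y: 90 mm long, 14 wide, 18 tall; their outer faces lie at x = -34 and y = -34 mm. A brace 14 mm tall joins them under the post. Post 24 x 24 mm, sides parallel to the legs, top 65 mm above the underside: grip it above the legs
- square_corner (a point): the outer corner of the square's L, on its underside, at (-34, -34, 0) mm in the square's frame. The check is good when both outer faces bear on the guides (2 N at least, about 10 N into each is right; sliding friction along one guide can hide a weak push on the other), the square's x and y along the unit's x and y
- unit: Black bench power supply 260 x 300 x 100 mm with an open tray 250 x 300 mm on top, all fixed. Origin: under its centre, on the bench; z up; displays face +x. Tray floor 106 mm above the bench, walls 26 mm tall, 6 thick. Green boards, 14 mm tall at most, fill the tray from x = +55 mm to the +x wall; otherwise only the two guides stand in it
- tray_corner (a point): the inner corner between the tray's -x and -y walls, on the tray floor, at (-119, -144, 106) mm in the unit's frame; same axes as the unit. The corner between the two guides' faces lies 14 to 34 mm from here along x and, separately, along y
- wall_x: The tray's -x wall; unit's axes, origin under its middle at tray-floor height. Carries an aluminium edge guide parallel to it, 1 to 21 mm above the floor, 10 mm thick, from the unit's y = -130 to +70 mm. Its free face (+x) is locked 14 to 34 mm in from the wall's inner face: differs each time, not reported. Hard and unyielding; 20 N or more spoils its setting
- wall_y: The tray's -y wall; unit's axes, origin under its middle at tray-floor height. Carries a like guide, 1 to 21 mm above the floor, 10 mm thick, from the unit's x = -83 to +43 mm. Its free face (+y) is locked 14 to 34 mm in from the wall's inner face: differs each time, not reported. Hard and unyielding; 20 N or more spoils its setting. Both guides are exactly parallel to the unit's axes
- mat: Black rubber mat 240 (x) x 260 (y) x 4 mm lying fixed on the bench, on which the square stands at the start. Origin: under its centre, on the bench; its top is 4 mm above the origin
- can: Bystander: small can, 44 mm across, 75 mm tall, standing at the mat's far edge. Origin: centre of its underside
- meter: Bystander: yellow hand meter 150 x 75 x 43 mm lying on the bench. Origin: centre of its underside
- driver: Bystander: screwdriver lying on the bench, handle to its -x. Origin: on its underside
Not all that is in view belongs to the job. Of the things like the square, leave any that is blue or orange; of the rest the smaller one is meant.

How it is judged (in metres and radians):
On the way, in this order (a step that is already met when the one before it is completed fails the run):
1. the square is lifted off the mat in the gripper (z of square in the frame of mat above 0.03 m and contact force between the fingers and square above 1 N), for 0.2 s.
2. held level, underside under 15 mm above the tray floor, the square bears on both guides at once, over 2 N each, within 0.025 rad of the unit's axes, for 1 s unbroken (contact force between square and wall_x above 2 N and contact force between square and wall_y above 2 N and contact force between the fingers and square above 1 N and angle between the x axis of square and the x axis of unit, either way round below 0.025 rad and angle between square's own z axis and vertical below 0.06 rad and x of square_corner in the frame of tray_corner between 0.01 and 0.038 m and y of square_corner in the frame of tray_corner between 0.01 and 0.038 m and z of square_corner in the frame of tray_corner below 0.015 m), for 1 s.
3. the square is set down on the mat while still in the gripper (contact force between square and mat above 0.5 N and contact force between the fingers and square above 1 N and angle between square's own z axis and vertical below 0.1 rad), for 0.1 s.
At the end, for the whole second after the job is handed in: The square stands released and at rest on its legs on the mat (its post over the mat, tilt under 0.05 rad, underside within 4 mm of the mat's top) (x of square in the frame of mat between -0.12 and 0.12 m and y of square in the frame of mat between -0.13 and 0.13 m and z of square in the frame of mat between 0 and 0.008 m and angle between square's own z axis and vertical below 0.05 rad and linear speed of square below 0.01 m/s and contact force between the fingers and square below 0.1 N); the robot touches nothing.
It fails at once if a guide or its wall is pushed with 20 N or more by the square (contact force between square and wall_x above 20 N or contact force between square and wall_y above 20 N).
It fails at once if the robot itself touches a guide or its wall with 20 N or more (contact force between the arm and wall_x above 20 N or contact force between the arm and wall_y above 20 N).
It fails at once if the can, the meter or the screwdriver is moved by more than 15 mm (distance of any of can, meter, driver from where it was at the start of the episode above 0.015 m).
It also fails if it takes over 70 s, if anything falls off the work surface, if the arm or the gripper's body presses on something with over 40 N, if the wrist force passes 120 N, or if a joint passes its speed limit or range.

## Robot

A 7-joint arm with a two-finger parallel gripper is mounted at the origin on the work surface. World frame = base frame: x ahead of the robot, y to its left, z up, the work surface at z = 0. Lengths are in m, angles in degrees, forces in N, time in s.
With the tool pointing down it reaches from about 0.425 to 0.875 m from the base axis. Payload 4.7 kg.
Tool frame: the origin (TCP) lies at the very end of the fingers, on their centre line; the grasp point (between the pads) lies 19 mm behind it; z points along the fingers, y is the line along which they close (so a half turn about z gives the same grasp; the last joint's range is limited). The gripper opens to 87 mm and grips with 3 to 60 N. Pads are 19 mm wide; open, the fingers measure 117 mm over their backs; the gripper's body (75 mm by 190 mm) begins 51 mm behind the grasp point.
Start: joints at [74.204, 18.392, -4.016, 83.108, 1.295, 78.541, -3.26], TCP at [0.186, -0.623, 0.193] pointing down, gripper open.
Joint ranges: [-163.93, 163.93], [-17.29, 119.83], [-79.2, 71.16], [3.27, 140.29], [-89.18, 269.18], [5.43, 117.66], [-154.24, 154.24]. Speed limits (degrees/s): [147.25, 147.25, 180, 180, 180, 180, 180].

## Interface

Orientations are given as [roll, pitch, yaw] about the fixed x, y, z axes, in that order (R = Rz(yaw) Ry(pitch) Rx(roll)).
In Python, from cell import telemetry, cams, env gives the robot as it stands.
- The arm moves only by the tool arm_command, never from a script. Its argument "series" is text: rows parted by semicolons, each of 5 numbers parted by spaces: the shift along the tool's x, y, z in mm, then the turn about the tool's z in rad, then the closure in counts, from 0 (fully open) to 255 (shut). A call has 1 to 20 rows; each row shifts and turns the commanded pose from where the row before left it, along the tool's axes as they then stand; what a row does not reach is not made up. A row lasts 1/12 s, in which the tool goes at most 41.7 mm and 7.16 degrees, less where a joint would pass 70% of its speed; a pose out of reach is approached as far as the arm can. A call is refused whole if a number of a shift passes 41.7 or a number of a turn 0.125, either way. A call with a gripper value outside its range is refused whole. The fingers move at their own pace and stop on an object; "squeeze" is the grip in N (left out, the last holds). Time passes only in rows, so rows that do not move let the fingers close. It gives the time, the measured TCP pose, the force, the opening and the grip force at its end, in the units of the state.
- telemetry.get_obs(): the state, without advancing time (a new reading comes with each control period).
- cams.read_camera(name): name is "scene" or "top" or "wrist"; returns the picture (480x640x3 uint8, blue, green, red); there is no depth.
- cams.calibration(name): a dict with "K" (3x3 intrinsics, pixels), "origin" and "rotation" of the camera in the world; the wrist camera has in their place "hand_eye" (4x4, takes a point from camera to tool coordinates, whose origin is the TCP and whose axes are the flange's). Camera axes: x right, y down, z forward; pixel columns grow to the right and rows downward; lengths in m; the calibration is good to about 2 mm. A picture is of the moment at which its call begins: read the wrist's pose just before it. calibration takes no time and is no camera call.
- env.sign_off(): hands the job in; it is judged then, once.
The state is a dict: "time_s": time; "qpos": joint angles; "joint_velocities": joint speeds; "effort": joint torques, N m; "tool_pos": TCP position; "tool_rot": TCP orientation; "force": force on the tool from outside, world axes, zero at the start; "wrist_torque": the same for the moment, N m; "grip_width": finger opening in m; "grasp_force": force on a finger pad.
Only numpy, scipy, OpenCV 4.12 (cv2) and the standard library are available. Lean on these libraries where they do the work, as an engineer would, in place of code of your own. Each camera call takes 0.05 s, during which the arm holds its last target. There are 200 camera calls.

## Working session

There is one attempt and no reset: what is moved stays moved. The work goes in short steps, Python scripts to look and compute and a tool call to move; the robot and the scene stay as the last step left them, time stands still between calls to the robot, and variables do not carry over. Pictures are saved under pics/ and viewed, at most 10 in all, crops included, and the job is handed in when it is done.

Besides the shell and the picture viewer there is one more tool, called after "Call:" in YAML: its name, and indented under it one key for each argument. arm_command: Moves the arm, as the interface text tells. Its arguments: {"type":"object","properties":{"series":{"type":"string"},"squeeze":{"type":"number"}},"required":["series"]}

```bash
mkdir -p pics; ls; python3 - <<'E'
from cell import telemetry, cams, env
import cv2
o=telemetry.get_obs();print(o)
for n in("scene","top"):
    cv2.imwrite(f"pics/{n}0.png",cams.read_camera(n)); print(n,cams.calibration(n))
print(cams.calibration("wrist"))
E
```

```text
pics
{'time_s': 0.0, 'qpos': array([74.20440644, 18.4382127 , -4.01673313, 83.17541277,  1.29639902,
       78.54190525, -3.26027793]), 'joint_velocities': array([-0.06462211,  0.06680186, -0.03071881,  0.05668511,  0.02393936,
        0.09918902, -0.08506251]), 'effort': array([ 2.54033494e-04, -4.91289926e+01, -4.03766893e-01, -3.12532067e+01,
       -6.41038315e-02,  4.36805247e-02,  1.26536056e-04]), 'tool_pos': array([ 0.18550853, -0.62231682,  0.19196688]), 'tool_rot': array([-1.79889799e+02,  6.85446866e-03,  1.66065027e+01]), 'force': array([0.50075962, 0.2083834 , 0.05840029]), 'wrist_torque': array([ 0.0377404 ,  0.00765481, -0.00428695]), 'grasp_force': 0.0, 'grip_width': 0.08699408286695884}
scene {'K': array([[527.39508496,   0.        , 310.85344977],
       [  0.        , 527.39508496, 245.22115204],
       [  0.        ,   0.        ,   1.        ]]), 'origin': array([ 1.04917173, -0.47602593,  1.28288542]), 'rotation': array([-149.42081035,    0.72753079,   46.81303186])}
top {'K': array([[593.09374482,   0.        , 316.05983681],
       [  0.        , 593.09374482, 238.15111575],
       [  0.        ,   0.        ,   1.        ]]), 'origin': array([ 0.30232599, -0.00399309,  1.74680608]), 'rotation': array([-171.71942847,   -0.43924604,  -89.75329385])}
{'K': array([[373.50581259,   0.        , 325.60180279],
       [  0.        , 373.50581259, 238.26740068],
       [  0.        ,   0.        ,   1.        ]]), 'hand_eye': array([[ 4.69374543e-04, -9.54568382e-01, -2.97991582e-01,
         8.30997534e-02],
       [ 9.99999885e-01,  4.19908189e-04,  2.30017936e-04,
        -7.04835183e-04],
       [-9.44387438e-05, -2.97991656e-01,  9.54568470e-01,
        -1.92066419e-01],
       [ 0.00000000e+00,  0.00000000e+00,  0.00000000e+00,
         1.00000000e+00]])}
```

View pics/scene0.png

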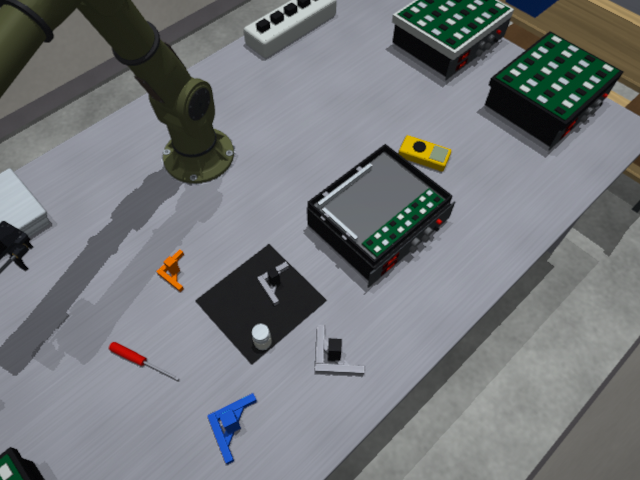

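View pics/top0.png

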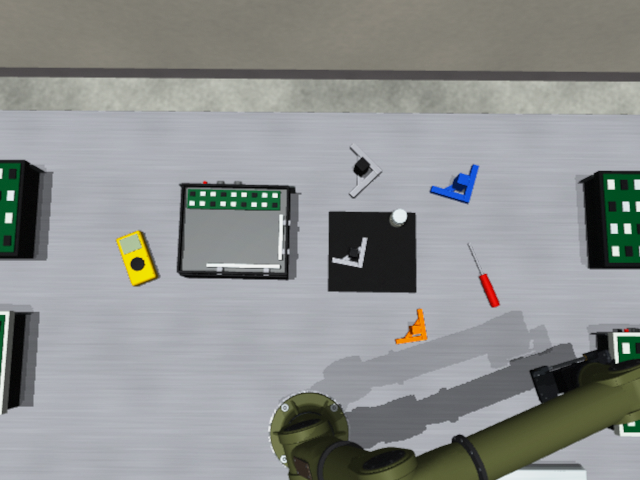

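The scene picture shows the grey square on the mat near (272,282) with the can at (261,337). The top picture has its corner near (363,267) and its legs pointing up and left. The tray's guides are at (282,238) and (243,266), and the unit looks roughly axis-aligned. I'll enlarge that part of the top picture.

```bash
python3 - <<'E'
import cv2
i=cv2.imread("pics/top0.png")[175:300,170:430]
cv2.imwrite("pics/crop.png",cv2.resize(i,None,fx=3,fy=3,interpolation=cv2.INTER_CUBIC))
E
```

```text
(no output)
```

View pics/crop.png

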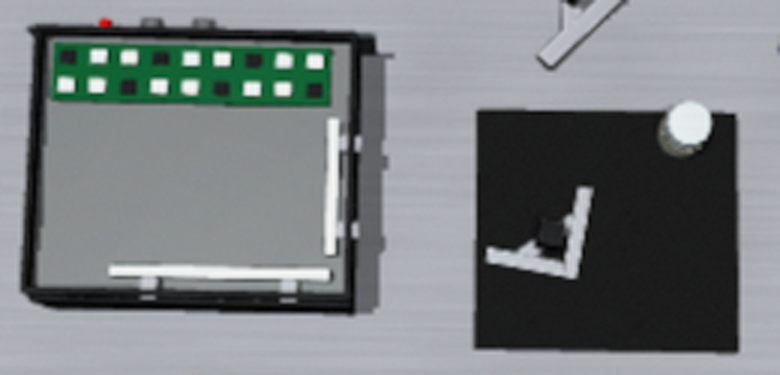

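The crop shows these points:
- **Square:** outer corner at (576,278), x-leg end at (592,188), y-leg end at (487,262).
- **Guide faces:** wall_y from (329,118) to (324,254), wall_x from (109,265) to (330,269).
- **Can:** top at (689,123).

```bash
cat >h.py <<'E'
import numpy as np, cv2
from scipy.spatial.transform import Rotation as R
from cell import telemetry, cams, env
E=lambda a:R.from_euler('xyz',a,degrees=True).as_matrix()
def cam(n,obs=None):
    c=cams.calibration(n)
    if n!="wrist": return c["K"],np.array(c["origin"]),E(c["rotation"])
    T=c["hand_eye"];Rt=E(obs["tool_rot"])
    return c["K"],obs["tool_pos"]+Rt@T[:3,3],Rt@T[:3,:3]
def ray(C,uv,z):
    K,o,Rm=C; d=Rm@np.linalg.solve(K,[uv[0],uv[1],1]); return o+d*(z-o[2])/d[2]
def to_tool(p,obs): return 1000*E(obs["tool_rot"]).T@(np.array(p)-obs["tool_pos"])
E
python3 - <<'E'
from h import *
C=cam("top")
P=lambda u,v,z:ray(C,(u/3+170-1/3,v/3+175-1/3),z)
for n,u,v,z in [("corner",576,278,.022),("xend",592,188,.022),("yend",487,262,.022),("post",551,232,.069),("gy1",329,118,.127),("gy0",324,254,.127),("gx1",109,265,.127),("gx0",330,269,.127),("can",689,123,.075),("matBL",476,349,.004),("matBR",739,352,.004),("matTL",477,110,.004),("matTR",737,113,.004),("trayTR",355,40,.132),("trayBR",351,289,.132),("trayBL",38,288,.132)]:
    print(n,P(u,v,z).round(4))
E
```

```text
corner [ 0.468  -0.1497  0.022 ]
xend [ 0.5567 -0.166   0.022 ]
yend [ 0.4832 -0.063   0.022 ]
post [ 0.5073 -0.1222  0.069 ]
gy1 [0.6053 0.0868 0.127 ]
gy0 [0.4788 0.0897 0.127 ]
gx1 [0.4677 0.2858 0.127 ]
gx0 [0.4651 0.084  0.127 ]
can [ 0.6121 -0.2543  0.075 ]
matBL [ 0.3996 -0.0529  0.004 ]
matBR [ 0.3979 -0.3102  0.004 ]
matTL [ 0.6373 -0.0536  0.004 ]
matTR [ 0.6357 -0.313   0.004 ]
trayTR [0.6781 0.0634 0.132 ]
trayBR [0.4464 0.0644 0.132 ]
trayBL [0.4459 0.3487 0.132 ]
```

Call:
arm_command:
  series: "0 0 0 0.116 0; 0 0 0 0.116 0; 0 0 0 0.116 0; 0 0 0 0.116 0; 7 -17 0 0 0; 14 -34 0 0 0; 15 -35 0 0 0; 15 -35 0 0 0; 15 -35 0 0 0; 15 -35 0 0 0; 15 -35 0 0 0; 15 -35 0 0 0; 15 -35 0 0 0; 15 -35 0 0 0; 15 -35 0 0 0; 15 -35 0 0 0; 15 -35 0 0 0; 15 -35 0 0 0; 15 -35 0 0 0; 14 -34 0 0 0"

```text
time_s: 1.77
tool_pos: [0.5064, -0.129, 0.1929]
tool_rot: [180.0, 0.0, -10.0]
force: [0.7, 0.0, -0.2]
grip_width: 0.0871
grasp_force: 0.0
```

Call:
arm_command:
  series: "0 0 0 0 0; 0 0 0 0 0; 0 0 0 0 0"

```text
time_s: 2.02
tool_pos: [0.5053, -0.1314, 0.1926]
tool_rot: [180.0, 0.1, -10.0]
force: [0.9, -0.4, -0.8]
grip_width: 0.0867
grasp_force: 0.0
```

```bash
python3 - <<'E'
from h import *
o=telemetry.get_obs(); im=cams.read_camera("wrist"); cv2.imwrite("pics/w1.png",im)
import pickle; pickle.dump(o,open("o1.pkl","wb")); print(o["time_s"],o["tool_pos"],o["tool_rot"],o["qpos"],o["force"])
E
```

```text
2.0167 [ 0.50528257 -0.13142195  0.19255578] [ 1.79963806e+02  6.69389394e-02 -9.97441274e+00] [ 38.50978405   4.29214208 -28.06188153 100.30496363   2.11757337
  75.98174997 -89.9752705 ] [ 0.90109495 -0.41060316 -0.77641628]
```

View pics/w1.png

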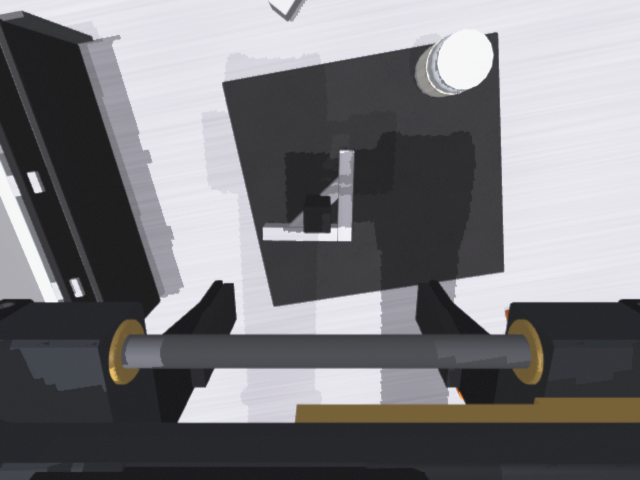

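The wrist picture shows the leg tops with outer corner (352,241), x-leg end (354,150) and y-leg end (263,241). The post top runs about (304–330, 207–232).

```bash
python3 - <<'E'
from h import *
import pickle; o=pickle.load(open("o1.pkl","rb")); C=cam("wrist",o)
c,x,y=[ray(C,p,.022) for p in((352,241),(354,150),(263,241))]; p=ray(C,(317,219.5),.069)
dx=x-c;dy=y-c;print(np.degrees([np.arctan2(dx[1],dx[0]),np.arctan2(-dy[0],dy[1])]),np.linalg.norm(dx),np.linalg.norm(dy))
a=np.radians(-10);Q=np.array([[np.cos(a),-np.sin(a)],[np.sin(a),np.cos(a)]])
s=c[:2]+Q@[.034,.034]; print(c,s,p,to_tool([*s,.028],o),to_tool([*p[:2],.028],o))
E
```

```text
[-9.93551704 -9.96704164] 0.09052384567005871 0.090723066063633
[ 0.4676561  -0.15132745  0.022     ] [ 0.5070436  -0.12374802] [ 0.50788324 -0.12339526  0.069     ] [  0.59747304  -7.9669098  164.55019364] [  1.36332089  -8.45976941 164.54898756]
```

Call:
arm_command:
  series: "1 -8 20 0 0; 0 0 30 0 0; 0 0 30 0 0; 0 0 30 0 0; 0 0 25 0 0; 0 0 18 0 0; 0 0 12 0 0; 0 0 0 0 0; 0 0 0 0 0"

```text
time_s: 2.82
tool_pos: [0.5078, -0.1242, 0.0281]
tool_rot: [180.0, 0.0, -10.1]
force: [-0.1, -0.2, 0.2]
grip_width: 0.0869
grasp_force: 0.0
```

Call:
arm_command:
  series: "0 0 0 0 100; 0 0 0 0 200; 0 0 0 0 255; 0 0 0 0 255; 0 0 0 0 255; 0 0 0 0 255; 0 0 0 0 255; 0 0 0 0 255"
  squeeze: 50

```text
time_s: 3.48
tool_pos: [0.5082, -0.1232, 0.0281]
tool_rot: [180.0, -0.0, -10.0]
force: [0.1, -0.0, 0.3]
grip_width: 0.0415
grasp_force: 0.0
```

Call:
arm_command:
  series: "0 0 0 0 255; 0 0 0 0 255; 0 0 0 0 255; 0 0 0 0 255; 0 0 0 0 255; 0 0 0 0 255"

```text
time_s: 3.98
tool_pos: [0.5082, -0.1235, 0.028]
tool_rot: [180.0, -0.0, -10.0]
force: [0.6, -1.9, -0.0]
grip_width: 0.0232
grasp_force: 50.0
```

Call:
arm_command:
  series: "0 0 -10 0 255; 0 0 -25 0 255; 0 0 -30 0 255; 0 0 -30 0 255; 0 0 -30 0 255; 0 0 -30 0 255; 0 0 -20 0 255; 0 0 0 0 255; 0 0 0 0 255; 0 0 0 0 255"

```text
time_s: 4.82
tool_pos: [0.5068, -0.1229, 0.2011]
tool_rot: [-180.0, 0.2, -10.0]
force: [-0.1, -0.4, -4.5]
grip_width: 0.0231
grasp_force: 50.0
```

Call:
arm_command:
  series: "0 0 -20 -0.08 255; 0 0 -25 -0.077 255; 2 -10 -25 0 255; 2 -25 -10 0 255; 2 -32 0 0 255; 2 -32 0 0 255; 2 -32 0 0 255; 2 -32 0 0 255; 2 -32 0 0 255; 2 -32 0 0 255; 2 -30 0 0 255; 0 -22 0 0 255; 0 -14 0 0 255; 0 0 0 0 255; 0 0 0 0 255; 0 0 0 0 255; 0 0 0 0 255"

```text
time_s: 6.23
tool_pos: [0.5312, 0.1675, 0.2819]
tool_rot: [179.9, 0.1, -1.1]
force: [0.7, -0.7, -3.8]
grip_width: 0.0235
grasp_force: 50.0
```

```bash
python3 - <<'E'
from h import *
o=telemetry.get_obs(); im=cams.read_camera("wrist"); cv2.imwrite("pics/w2.png",im)
import pickle; pickle.dump(o,open("o2.pkl","wb")); print(o["time_s"],o["tool_pos"],o["tool_rot"],o["qpos"],o["force"])
E
```

```text
6.2333 [0.53122484 0.16746316 0.28189877] [ 1.79925380e+02  9.94779192e-02 -1.12289092e+00] [  18.74816176    8.81172841  -43.62785962   87.03275745    6.10151631
   86.70640062 -116.02774342] [ 0.67588045 -0.69587001 -3.82664283]
```

View pics/w2.png

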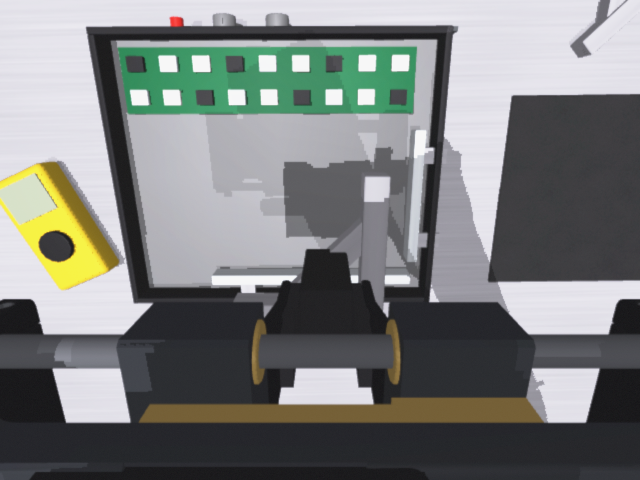

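The tray and both guides are visible: guide-y around x 408–426 and rows 128–262, guide-x around row 268–285. I'll zoom in once.

```bash
python3 - <<'E'
import cv2
i=cv2.imread("pics/w2.png")[120:310,200:450]
cv2.imwrite("pics/w2c.png",cv2.resize(i,None,fx=3,fy=3,interpolation=cv2.INTER_CUBIC))
E
```

```text
(no output)
```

View pics/w2c.png

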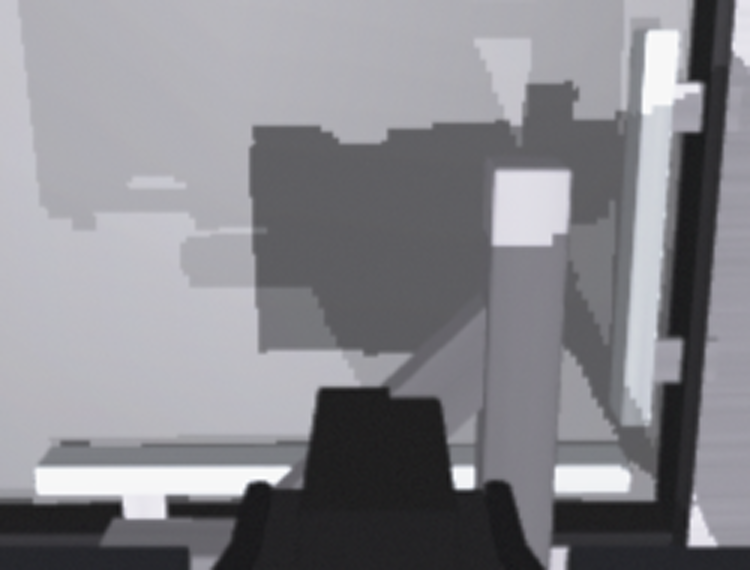

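In the crop, guide-x's front top edge runs (37,467)–(630,465) and guide-y's face top edge runs (645,30)–(623,425). The held leg's outer top edge starts at (571,170).

```bash
python3 - <<'E'
from h import *
import pickle; o=pickle.load(open("o2.pkl","rb")); C=cam("wrist",o)
P=lambda u,v,z:ray(C,(u/3+200-1/3,v/3+120-1/3),z)
a,b=P(37,467,.127),P(630,465,.127); c,d=P(645,30,.127),P(623,425,.127)
print(a,b,c,d); print(np.degrees([np.arctan2(-(a-b)[0],(a-b)[1]),np.arctan2((c-d)[1],(c-d)[0])]))
zt=o["tool_pos"][2]-.006
e,f=P(571,170,zt),P(556,490,zt); print(e,f,np.degrees(np.arctan2((e-f)[1],(e-f)[0])),to_tool(e,o))
u=P(52,15,.132)
print("guide offsets in tool",to_tool(b,o),to_tool(d,o))
E
```

```text
[0.46874376 0.2833821  0.127     ] [0.46553416 0.08491401 0.127     ] [0.60547998 0.08721065 0.127     ] [0.47991045 0.08792284 0.127     ]
[-0.92649948 -0.32495919]
[0.58586195 0.13329095 0.27589877] [0.52452033 0.13418172 0.27589877] -0.8319595504904366 [55.30661664 33.08721502  5.94708124]
guide offsets in tool [-63.79132964  83.61867642 155.11879174] [-49.47678177  80.32873141 155.08965382]
```

Call:
arm_command:
  series: "-5 10 10 -0.005 255; -6 13 20 0 255; -6 12 25 0 255; 0 0 25 0 255; 0 0 25 0 255; 0 0 20 0 255; 0 0 12 0 255; 0 0 8 0 255; 0 0 0 0 255; 0 0 0 0 255; 0 0 0 0 255; 0 0 0 0 255"

```text
time_s: 7.28
tool_pos: [0.5148, 0.135, 0.1394]
tool_rot: [-180.0, -0.1, -0.7]
force: [-0.3, -0.1, -3.1]
grip_width: 0.0234
grasp_force: 50.0
```

```bash
python3 - <<'E'
from h import *
o=telemetry.get_obs(); print(o)
E
```

```text
{'time_s': 7.2833, 'qpos': array([  21.42054531,    9.26847857,  -42.34167259,  102.88413127,
          6.65722821,   70.22615929, -113.49093525]), 'joint_velocities': array([ 0.05610532,  0.07915363,  0.06759102,  0.2584161 ,  0.03159226,
        0.02205322, -0.04185834]), 'effort': array([ 5.79153677e-02, -3.29140019e+01, -3.41029309e+00, -3.17136168e+01,
        2.50956923e-02, -5.64728107e-02,  6.58257050e-04]), 'tool_pos': array([0.51478938, 0.13497028, 0.13939285]), 'tool_rot': array([-1.79984011e+02, -1.38359440e-01, -6.97981236e-01]), 'force': array([-0.26645498, -0.11527742, -3.05795214]), 'wrist_torque': array([-0.01240255, -0.02263579, -0.07117855]), 'grasp_force': 49.975587129592896, 'grip_width': 0.023411438702135537}
```

Call:
arm_command:
  series: "-2 2 3 0 255; -3 2 0 0 255; -3 2 0 0 255; -1 1 0 0 255; 0 0 0 0 255; 0 0 0 0 255; 0 0 0 0 255"

```text
time_s: 7.87
tool_pos: [0.5048, 0.1278, 0.1351]
tool_rot: [180.0, -0.0, -0.7]
force: [-0.2, -0.2, -4.1]
grip_width: 0.0231
grasp_force: 50.0
```

Call:
arm_command:
  series: "-1 0 0 0 255; -1 0 0 0 255; 0 0 0 0 255; 0 0 0 0 255"

```text
time_s: 8.2
tool_pos: [0.5026, 0.1278, 0.135]
tool_rot: [180.0, 0.0, -0.7]
force: [0.5, -0.4, -3.2]
grip_width: 0.0232
grasp_force: 50.0
```

Call:
arm_command:
  series: "-1 0 0 0 255; -1 0 0 0 255; 0 0 0 0 255; 0 0 0 0 255"

```text
time_s: 8.53
tool_pos: [0.5006, 0.1278, 0.135]
tool_rot: [180.0, -0.0, -0.7]
force: [0.3, -0.5, -3.7]
grip_width: 0.0234
grasp_force: 50.0
```

Call:
arm_command:
  series: "-1 0 0 0 255; 0 0 0 0 255; 0 0 0 0 255; 0 0 0 0 255"

```text
time_s: 8.87
tool_pos: [0.5003, 0.1278, 0.1353]
tool_rot: [-180.0, -0.1, -0.7]
force: [2.5, -0.3, -4.3]
grip_width: 0.0231
grasp_force: 50.0
```

Call:
arm_command:
  series: "-0.5 0 0 0 255; 0 0 0 0 255; 0 0 0 0 255"

```text
time_s: 9.12
tool_pos: [0.5, 0.1278, 0.1354]
tool_rot: [-180.0, -0.1, -0.7]
force: [4.8, -0.2, -3.5]
grip_width: 0.0234
grasp_force: 50.0
```

Call:
arm_command:
  series: "-0.5 0 0 0 255; 0 0 0 0 255; 0 0 0 0 255"

```text
time_s: 9.37
tool_pos: [0.4999, 0.1279, 0.1355]
tool_rot: [-180.0, -0.2, -0.7]
force: [5.3, 0.0, -3.9]
grip_width: 0.0234
grasp_force: 50.0
```

Call:
arm_command:
  series: "0 1 0 0 255; 0 1 0 0 255; 0 0 0 0 255; 0 0 0 0 255"

```text
time_s: 9.7
tool_pos: [0.4998, 0.127, 0.1356]
tool_rot: [-179.9, -0.2, -0.7]
force: [4.6, 1.4, -3.9]
grip_width: 0.0234
grasp_force: 50.0
```

Call:
arm_command:
  series: "0 1 0 0 255; 0 1 0 0 255; 0 0 0 0 255; 0 0 0 0 255"

```text
time_s: 10.03
tool_pos: [0.4998, 0.1251, 0.1356]
tool_rot: [-179.9, -0.2, -0.7]
force: [5.9, 2.1, -3.0]
grip_width: 0.0234
grasp_force: 50.0
```

Call:
arm_command:
  series: "0 1 0 0 255; 0 0 0 0 255; 0 0 0 0 255"

```text
time_s: 10.28
tool_pos: [0.4998, 0.1242, 0.1356]
tool_rot: [-179.9, -0.2, -0.7]
force: [4.7, 1.1, -4.3]
grip_width: 0.0236
grasp_force: 50.0
```

Call:
arm_command:
  series: "0 1 0 0 255; 0 0 0 0 255; 0 0 0 0 255"

```text
time_s: 10.53
tool_pos: [0.4998, 0.1232, 0.1356]
tool_rot: [-179.9, -0.2, -0.7]
force: [6.1, 1.8, -5.0]
grip_width: 0.0229
grasp_force: 50.0
```

Call:
arm_command:
  series: "0 1 0 0 255; 0 0 0 0 255; 0 0 0 0 255"

```text
time_s: 10.78
tool_pos: [0.4997, 0.1222, 0.1356]
tool_rot: [-179.9, -0.2, -0.7]
force: [5.6, 2.8, -5.3]
grip_width: 0.0235
grasp_force: 50.0
```

Call:
arm_command:
  series: "0 1 0 0 255; 0 0 0 0 255; 0 0 0 0 255"

```text
time_s: 11.03
tool_pos: [0.4997, 0.1216, 0.1356]
tool_rot: [-179.8, -0.2, -0.7]
force: [4.3, 2.5, -3.4]
grip_width: 0.0234
grasp_force: 50.0
```

Call:
arm_command:
  series: "0 0.7 0 0 255; 0 0 0 0 255; 0 0 0 0 255"

```text
time_s: 11.28
tool_pos: [0.4997, 0.1216, 0.1357]
tool_rot: [-179.8, -0.2, -0.6]
force: [5.7, 4.1, -4.2]
grip_width: 0.0235
grasp_force: 50.0
```

Call:
arm_command:
  series: "0 0.7 0 0 255; -0.5 0 0 0 255; 0 0.5 0 0 255; 0 0 0 0 255; 0 0 0 0 255"

```text
time_s: 11.7
tool_pos: [0.4996, 0.1215, 0.1357]
tool_rot: [-179.7, -0.2, -0.6]
force: [7.4, 5.1, -5.8]
grip_width: 0.0234
grasp_force: 50.0
```

Call:
arm_command:
  series: "0 0.5 0 0 255; -0.5 0 0 0 255; 0 0 0 0 255; 0 0 0 0 255; 0 0 0 0 255"

```text
time_s: 12.12
tool_pos: [0.4995, 0.1214, 0.1358]
tool_rot: [-179.7, -0.3, -0.6]
force: [8.0, 6.5, -5.9]
grip_width: 0.0236
grasp_force: 50.0
```

```bash
python3 -c "
from h import *
o=telemetry.get_obs();print(o['time_s'],o['force'],o['wrist_torque'],o['tool_pos'],o['tool_rot'])"
```

```text
12.1167 [ 8.00357056  6.47035225 -5.85579757] [ 1.79940778 -2.0143379  -0.00776725] [0.49954374 0.12141161 0.1358232 ] [-179.65651793   -0.29163849   -0.60051924]
```

Call:
arm_command:
  series: "0 0.6 0 0 255; -0.4 0 0 0 255; 0 0.6 0 0 255; -0.2 0 0 0 255; 0 0.3 0 0 255; 0 0 0 0 255; 0 0 0 0 255"

```text
time_s: 12.7
tool_pos: [0.4993, 0.1212, 0.136]
tool_rot: [-179.5, -0.4, -0.6]
force: [9.0, 8.0, -7.3]
grip_width: 0.0235
grasp_force: 50.0
```

Call:
arm_command:
  series: "0 0 0 0 255; 0 0 0 0 255; 0 0 0 0 255; 0 0 0 0 255; 0 0 0 0 255; 0 0 0 0 255; 0 0 0 0 255; 0 0 0 0 255; 0 0 0 0 255; 0 0 0 0 255; 0 0 0 0 255; 0 0 0 0 255; 0 0 0 0 255; 0 0 0 0 255; 0 0 0 0 255; 0 0 0 0 255; 0 0 0 0 255; 0 0 0 0 255"

```text
time_s: 14.2
tool_pos: [0.4993, 0.1213, 0.136]
tool_rot: [-179.5, -0.3, -0.6]
force: [8.0, 8.4, -7.0]
grip_width: 0.0236
grasp_force: 50.0
```

```bash
python3 -c "
from h import *
o=telemetry.get_obs();print(o['time_s'],o['force'],o['wrist_torque'],o['tool_pos'],o['tool_rot'])
import cv2
cv2.imwrite('pics/s2.png',cv2.resize(cams.read_camera('scene')[140:290,290:470],None,fx=4,fy=4))"
```

```text
14.2 [ 7.9937199   8.35117667 -7.02993906] [ 2.31317911 -2.18460468 -0.0800849 ] [0.49928844 0.12125509 0.13600262] [-179.54466047   -0.34869174   -0.57154973]
```

View pics/s2.png

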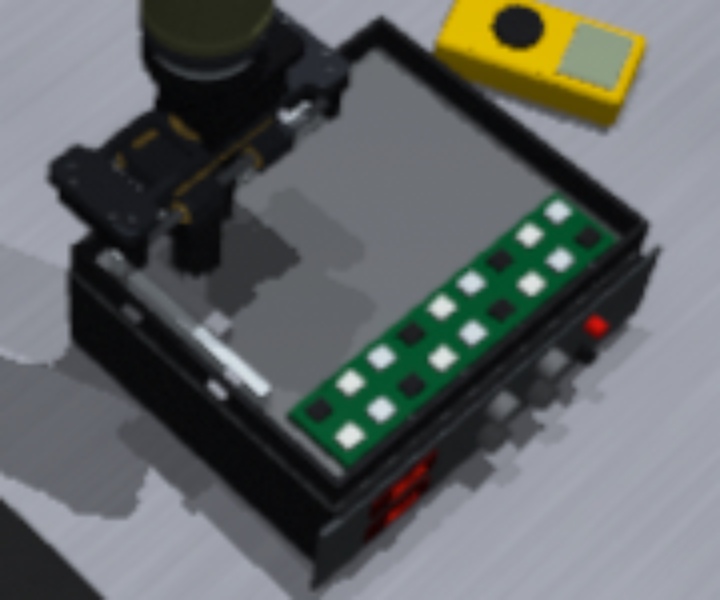

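Call:
arm_command:
  series: "2 -2 0 0 255; 5 -5 0 0 255; 5 -5 0 0 255; 0 0 -10 0 255; 0 0 -25 0 255; 0 0 -30 0 255; 0 0 -25 0 255; 0 0 -10 0 255; 0 0 0 0 255; 0 0 0 0 255"

```text
time_s: 15.08
tool_pos: [0.5086, 0.1275, 0.2345]
tool_rot: [180.0, 0.1, -0.7]
force: [-0.7, 0.0, -5.1]
grip_width: 0.0238
grasp_force: 50.0
```

Call:
arm_command:
  series: "0 15 0 0 255; 0 28 0 0 255; 0 32 0 0 255; 0 32 0 0 255; 0 32 0 0 255; 0 32 0 0 255; 0 32 0 0 255; 0 28 0 0 255; 0 15 0 0 255; 0 10 0 0 255; 0 0 0 0 255; 0 0 0 0 255"

```text
time_s: 16.08
tool_pos: [0.5053, -0.1271, 0.2337]
tool_rot: [-179.9, 0.1, -0.7]
force: [0.4, 1.0, -4.1]
grip_width: 0.0238
grasp_force: 50.0
```

Call:
arm_command:
  series: "0 0 15 0 255; 0 0 30 0 255; 0 0 35 0 255; 0 0 35 0 255; 0 0 30 0 255; 0 0 25 0 255; 0 0 15 0 255; 0 0 9 0 255; 0 0 3 0 255; 0 0 0 0 255; 0 0 0 0 255"

```text
time_s: 17.0
tool_pos: [0.5071, -0.1277, 0.0392]
tool_rot: [180.0, -0.1, -0.6]
force: [0.0, 0.2, -3.2]
grip_width: 0.0233
grasp_force: 50.0
```

Call:
arm_command:
  series: "0 0 2 0 255; 0 0 2 0 255; 0 0 1 0 255; 0 0 0 0 255; 0 0 0 0 255"

```text
time_s: 17.42
tool_pos: [0.506, -0.1283, 0.0332]
tool_rot: [180.0, -0.0, -0.7]
force: [-0.0, -0.9, -4.6]
grip_width: 0.0238
grasp_force: 50.0
```

Call:
arm_command:
  series: "0 0 2 0 255; 0 0 1 0 255; 0 0 0 0 255; 0 0 0 0 255; 0 0 0 0 255"

```text
time_s: 17.83
tool_pos: [0.506, -0.1282, 0.03]
tool_rot: [180.0, 0.0, -0.7]
force: [-0.3, 0.9, -3.9]
grip_width: 0.0233
grasp_force: 50.0
```

Call:
arm_command:
  series: "0 0 1 0 255; 0 0 1 0 255; 0 0 0 0 255; 0 0 0 0 255; 0 0 0 0 255"

```text
time_s: 18.25
tool_pos: [0.5062, -0.1282, 0.0282]
tool_rot: [180.0, -0.0, -0.7]
force: [0.2, -0.3, -1.7]
grip_width: 0.0232
grasp_force: 50.0
```

Call:
arm_command:
  series: "0 0 1 0 255; 0 0 0 0 255; 0 0 0 0 255; 0 0 0 0 255"

```text
time_s: 18.58
tool_pos: [0.5063, -0.1281, 0.028]
tool_rot: [180.0, -0.0, -0.7]
force: [-1.7, 1.4, 5.9]
grip_width: 0.0234
grasp_force: 50.0
```

Call:
arm_command:
  series: "0 0 -0.5 0 255; 0 0 0 0 170; 0 0 0 0 120; 0 0 0 0 60; 0 0 0 0 0; 0 0 0 0 0; 0 0 0 0 0; 0 0 0 0 0; 0 0 0 0 0; 0 0 0 0 0; 0 0 0 0 0; 0 0 0 0 0; 0 0 0 0 0; 0 0 0 0 0; 0 0 0 0 0"

```text
time_s: 19.83
tool_pos: [0.5059, -0.1282, 0.0275]
tool_rot: [180.0, 0.0, -0.7]
force: [0.6, 0.2, 0.0]
grip_width: 0.087
grasp_force: 0.0
```

Call:
arm_command:
  series: "0 0 -5 0 0; 0 0 -20 0 0; 0 0 -30 0 0; 0 0 -30 0 0; 0 0 -30 0 0; 0 0 -20 0 0; 0 0 -10 0 0; 0 0 0 0 0; 0 0 0 0 0; 0 0 0 0 0"

```text
time_s: 20.67
tool_pos: [0.5048, -0.128, 0.1708]
tool_rot: [-180.0, 0.2, -0.7]
force: [-0.5, 0.3, 0.1]
grip_width: 0.087
grasp_force: 0.0
```

```bash
python3 -c "
from h import *
o=telemetry.get_obs();print(o['time_s'],o['force'],o['tool_pos'],o['grip_width'])
cv2.imwrite('pics/w3.png',cams.read_camera('wrist'))"
```

```text
20.6667 [-0.52147165  0.30868274  0.05183194] [ 0.50483372 -0.12801038  0.17081274] 0.08700262868983769
```

View pics/w3.png

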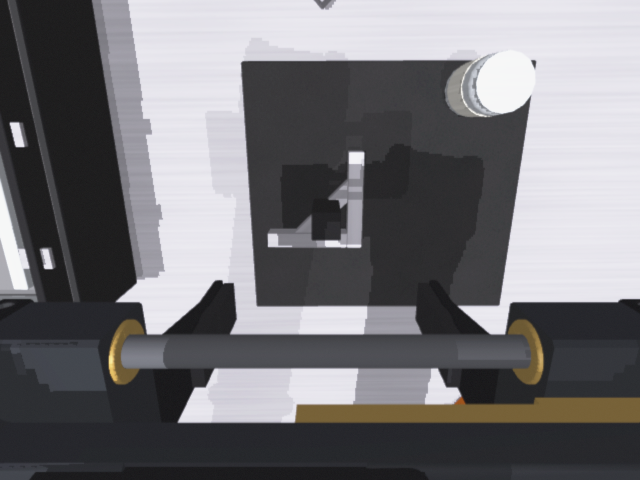

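The square stands flat on the mat with its corner at (362,247). It is released and the gripper is clear above it, and the can is undisturbed.

```bash
python3 -c "
from cell import env
print(env.sign_off())"
```

```text
the job is handed in; nothing more can be done
None
```

I pressed the square into the guide corner with about 8 N measured at the wrist along each of x and y, held for 1.5 s, then set it down on the mat, released it and handed the job in; sign-off gave no verdict.

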